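# Count to the third lane and slide the tin home

### The job

Starting at the end of the rack marked by the round-headed post, run a closed fingertip along the row of springy leaves on the back rail, flicking the first, second and third leaf aside in turn to count the lanes, and leave the fourth and later leaves unbent. Then push the loose tin that stands on the bench in front of the rack into the third lane from that end, until it is fully home against the back rail. Only push: keep the tin upright on the bench, never lift it, and leave the stored tins, the meter and the jar where they are.

Things in the scene. Friction and masses are not known exactly. Their poses are not given: they have to be found in the camera images.
- rack: Fixed aluminium lane rack, 116 mm deep, 340 mm wide. Origin on the bench, under the middle; x points from the lane mouths to the back rail, y along the row, z up. Seven dividers at y = +162, +108, +54, 0, -54, -108, -162 mm make six lanes 50 mm wide, centres at y = +135, +81, +27, -27, -81, -135 mm; the bench is their floor. Third lane from the post: y = +27 if the post is at +y, -27 if at -y.
- mouths (a point): Top front end of the middle divider, rack frame (-61, 0, 16) mm. All dividers are 4 mm thick, 16 mm high and run from x = -61 mm to the back rail; the lanes are open at this end.
- back_rail (a point): Middle of the back rail's top, rack frame (45, 0, 42) mm. The rail spans x = 35 to 55 mm, is 42 mm high and closes the lanes. Over each divider a springy steel leaf (14 mm in x, 3 mm thick, 26 mm high) stands upright on it at x = 45 mm, 54 mm apart, tops 68 mm above the bench.
- post: Fixed round-headed steel post (67 mm high, ball 30 mm across), beside the mouth of the outermost lane at one end of the rack (x = -50 mm, y = +180 or -180 mm in the rack's frame): counting starts at this end. Origin centre of its underside.
- foot: Fixed low square steel block (24 x 24 x 14 mm) at the rack's other end, in the matching place. Origin centre of its underside.
- tin: The loose tin to push: a round steel tin with a closed black lid, 44 mm across, 38 mm high, about 150 g, upright on the bench in front of the lane mouths. Origin centre of its underside. It slides when pushed low (a fingertip about 20 mm above the bench is above the dividers and does not tip it).
- stored_tin_1: A tin like it, already home in the lane centred at y = +135 mm of the rack; leave it.
- stored_tin_2: A tin like it, already home in the lane centred at y = -81 mm of the rack; leave it.
- meter: White multimeter, 150 x 78 x 38 mm, lying on the bench to the left (+y); bystander. Origin centre of its underside.
- jar: Glass jar, 78 mm across, 95 mm high, 165 mm with the thermometers and sticks in it, to the right (-y); bystander. Origin centre of its underside.
- leaf0 (a joint): Springy leaf over the divider at y = +162 mm of the rack: bend in rad, 0 upright, positive when its top leans to the rack's -y, limits +-1.35. Hinged at the rail's top, springs back by itself (0.06 N m per rad, a few N at its tip). Counts as flicked when bent 0.25 rad or more, away from the post end.
- leaf1 (a joint): Springy leaf over the divider at y = +108 mm of the rack: bend in rad, 0 upright, positive when its top leans to the rack's -y, limits +-1.35. Hinged at the rail's top, springs back by itself (0.06 N m per rad, a few N at its tip). Counts as flicked when bent 0.25 rad or more, away from the post end.
- leaf2 (a joint): Springy leaf over the divider at y = +54 mm of the rack: bend in rad, 0 upright, positive when its top leans to the rack's -y, limits +-1.35. Hinged at the rail's top, springs back by itself (0.06 N m per rad, a few N at its tip). Counts as flicked when bent 0.25 rad or more, away from the post end.
- leaf3 (a joint): Springy leaf over the divider at y = +0 mm of the rack: bend in rad, 0 upright, positive when its top leans to the rack's -y, limits +-1.35. Hinged at the rail's top, springs back by itself (0.06 N m per rad, a few N at its tip). Counts as flicked when bent 0.25 rad or more, away from the post end.
- leaf4 (a joint): Springy leaf over the divider at y = -54 mm of the rack: bend in rad, 0 upright, positive when its top leans to the rack's -y, limits +-1.35. Hinged at the rail's top, springs back by itself (0.06 N m per rad, a few N at its tip). Counts as flicked when bent 0.25 rad or more, away from the post end.
- leaf5 (a joint): Springy leaf over the divider at y = -108 mm of the rack: bend in rad, 0 upright, positive when its top leans to the rack's -y, limits +-1.35. Hinged at the rail's top, springs back by itself (0.06 N m per rad, a few N at its tip). Counts as flicked when bent 0.25 rad or more, away from the post end.
- leaf6 (a joint): Springy leaf over the divider at y = -162 mm of the rack: bend in rad, 0 upright, positive when its top leans to the rack's -y, limits +-1.35. Hinged at the rail's top, springs back by itself (0.06 N m per rad, a few N at its tip). Counts as flicked when bent 0.25 rad or more, away from the post end.
Mind the look-alikes: they are no part of the job. What is shaped like the tin but purple or red is not meant.

How it is judged (in metres and radians):
On the way, in this order (a step that is already met when the one before it is completed fails the run):
1. the first leaf from the post end has been bent aside, away from the post end (((y of post in the frame of rack above 0 m and value of joint leaf0 above 0.25 rad) or (y of post in the frame of rack below 0 m and value of joint leaf6 below -0.25 rad))), for 0.02 s.
2. the second leaf from the post end has been bent aside, away from the post end (((y of post in the frame of rack above 0 m and value of joint leaf1 above 0.25 rad) or (y of post in the frame of rack below 0 m and value of joint leaf5 below -0.25 rad))), for 0.02 s.
3. the third leaf from the post end has been bent aside, away from the post end (((y of post in the frame of rack above 0 m and value of joint leaf2 above 0.25 rad) or (y of post in the frame of rack below 0 m and value of joint leaf4 below -0.25 rad))), for 0.02 s.
4. after the counting, the tin is pushed right in to the back of the third lane (x of tin in the frame of rack above 0.006 m and ((y of post in the frame of rack above 0 m and y of tin in the frame of rack between 0.022 and 0.032 m) or (y of post in the frame of rack below 0 m and y of tin in the frame of rack between -0.032 and -0.022 m))), for 0.2 s.
At the end, for the whole second after the job is handed in: The loose tin stands upright (within 0.08 rad) and at rest on the bench in the third lane from the post end, within 7 mm of touching the back rail and 5 mm of the lane's centre line; stored tins, meter and jar within 15 mm of their starting places (all of step 4 and angle between tin's own z axis and vertical below 0.08 rad and height (world z) of tin below 0.004 m and linear speed of tin below 0.01 m/s and distance of each of stored_tin_1, stored_tin_2, meter, jar from where it was at the start of the episode below 0.015 m).
It fails at once if the fourth leaf from the post end, or a later one, is bent aside (over 0.25 rad) (value of joint leaf3 above 0.25 rad or value of joint leaf3 below -0.25 rad or (y of post in the frame of rack above 0 m and (value of joint any of leaf4, leaf5, leaf6 above 0.25 rad or value of joint any of leaf4, leaf5, leaf6 below -0.25 rad)) or (y of post in the frame of rack below 0 m and (value of joint any of leaf0, leaf1, leaf2 above 0.25 rad or value of joint any of leaf0, leaf1, leaf2 below -0.25 rad))).
It fails at once if the tin is lifted off the bench by more than 12 mm (height (world z) of tin above 0.012 m).
It fails at once if the tin is tipped over (over 0.5 rad) (angle between tin's own z axis and vertical above 0.5 rad).
It fails at once if a stored tin, the meter or the jar is moved by more than 15 mm (distance of any of stored_tin_1, stored_tin_2, meter, jar from where it was at the start of the episode above 0.015 m).
It also fails if it takes over 64 s, if anything falls off the work surface, if the arm or the gripper's body presses on something with over 40 N, if the wrist force passes 120 N, or if a joint passes its speed limit or range.

### The arm

A 7-joint arm with a two-finger parallel gripper is mounted at the origin on the work surface. World frame = base frame: x ahead of the robot, y to its left, z up, the work surface at z = 0. Lengths are in mm, angles in rad, forces in N, time in s.
With the tool pointing down it reaches from about 400 to 900 mm from the base axis. Payload 5.5 kg.
Tool frame: the origin (TCP) lies at the centre of the arm's flange, where the gripper is bolted on; the fingertips stand 178 mm ahead of it and the grasp point (between the pads) lies 159 mm ahead of it (r.nose_length is the z of the fingertips in the tool frame, in mm); z points along the fingers, y is the line along which they close (so a half turn about z gives the same grasp; the last joint's range is limited). The gripper opens to 92 mm and grips with 3 to 60 N. Pads are 19 mm wide; open, the fingers measure 130 mm over their backs; the gripper's body (75 mm by 190 mm) begins 47 mm behind the grasp point.
Start: joints at [1.556, 0.501, -0.427, 1.55, 0.221, 1.138, -0.21], TCP at [178.283, -625.069, 404.729] pointing down, gripper open.
Joint ranges: [-2.88, 2.88], [-0.31, 2.03], [-1.54, 1.56], [0.2, 2.42], [-1.41, 4.55], [0.19, 2.02], [-2.57, 2.57]. Speed limits (rad/s): [2.57, 2.57, 3.14, 3.14, 3.14, 3.14, 3.14].

### API

Orientations are given as a unit quaternion [x, y, z, w].
In Python, from plant import r, optics gives the robot as it stands.
- The arm moves only by the shell command python3 -m handwheel 'ROWS' [OPENING] [FORCE]. ROWS is JSON, a list of rows, each a list of 6 numbers: the shift along the tool's x, y, z each as a share of 0.6 m, from -1 to 1, then the turn, a rotation vector about the tool's x, y, z each as a share of 180 degrees, from -1 to 1. A call has 1 to 5 rows; each row is the pose to reach, as a shift and turn from the pose commanded when the call began, along the tool's axes at that moment, turning the shorter way round; what a row does not reach only later rows make up. A row lasts 1/10 s, in which the tool goes at most 50 mm and 8.59 degrees, less where a joint would pass 70% of its speed; a pose out of reach is approached as far as the arm can. A call with a number of a shift or a turn outside -1 to 1 is refused whole. A call with a gripper value outside its range is refused whole. OPENING is the opening, from -1 (shut) to 1 (fully open), set as the call begins (- or left out, the last holds). The fingers move at their own pace and stop on an object; FORCE is the grip in N (left out, the last holds). Time passes only in rows, so rows that repeat a pose let the fingers close. It gives the time, the measured TCP pose, the force, the opening and the grip force at its end, in the units of the state.
- r.sense(): the state, without advancing time (a new reading comes with each control period).
- optics.camera(name): name is "side" or "top" or "wrist"; returns the picture (420x560x3 uint8, blue, green, red); there is no depth.
- optics.camera_info(name): a dict with "fx", "fy", "cx", "cy" (pixels), "rvec" (rotation vector, rad) and "tvec" (3), from world to camera coordinates, as OpenCV has them; the wrist camera has in their place "T_tool_cam" (4x4, takes a point from camera to tool coordinates, whose origin is the TCP and whose axes are the flange's). Camera axes: x right, y down, z forward; pixel columns grow to the right and rows downward; lengths in mm; the calibration is good to about 2 mm. A picture is of the moment at which its call begins: read the wrist's pose just before it. camera_info takes no time and is no camera call.
- r.close_job(): hands the job in; it is judged then, once.
The state is a dict: "clock": time; "joints": joint angles; "joint_velocities": joint speeds; "tau": joint torques, N m; "tool_pos": TCP position; "tcp_rot": TCP orientation; "force": force on the tool from outside, world axes, zero at the start; "ft_torque": the same for the moment, N m; "gripper_width": finger opening in mm; "grip_force": force on a finger pad.
Only numpy, scipy, OpenCV 4.12 (cv2) and the standard library are available. Lean on these libraries where they do the work, as an engineer would, in place of code of your own. Each camera call takes 0.05 s, during which the arm holds its last target. There are 200 camera calls.

## Working session

There is one attempt and no reset: what is moved stays moved. The work goes in short steps, Python scripts to look and compute and a shell command to move; the robot and the scene stay as the last step left them, time stands still between calls to the robot, and variables do not carry over. Pictures are saved under pics/ and viewed, at most 12 in all, crops included, and the job is handed in when it is done.

```bash
mkdir -p pics; python3 - <<'E'
from plant import r, optics
import cv2
for n in("top","side"):
    cv2.imwrite(f"pics/{n}0.png",optics.camera(n)); print(n,optics.camera_info(n))
print(optics.camera_info("wrist"))
print(r.sense())
E
```

```text
top {'fx': 535.0158559003102, 'fy': 535.0158559003102, 'cx': 269.3928117252116, 'cy': 210.47930320136808, 'rvec': array([ 2.16768161, -2.15616014,  0.14546336]), 'tvec': array([ -18.30778352,  551.86740371, 1365.33945299])}
side {'fx': 479.2850779592599, 'fy': 479.2850779592599, 'cx': 283.99738194108215, 'cy': 215.55263936918158, 'rvec': array([ 2.32755739, -0.45998225,  0.19665649]), 'tvec': array([-503.70005878,  170.34601157,  947.56212916])}
{'fx': 371.6124766852897, 'fy': 371.6124766852897, 'cx': 278.2863165631118, 'cy': 204.61922411485486, 'T_tool_cam': array([[ 6.32156059e-04, -9.51682034e-01, -3.07084525e-01,
         8.43562748e+01],
       [ 9.99999767e-01,  6.80485464e-04, -5.03114871e-05,
         2.24153178e+00],
       [ 2.56847094e-04, -3.07084422e-01,  9.51682243e-01,
         1.95408609e+01],
       [ 0.00000000e+00,  0.00000000e+00,  0.00000000e+00,
         1.00000000e+00]])}
{'clock': 0.1, 'joints': array([ 1.55620901,  0.50172271, -0.42681195,  1.55132706,  0.22079159,
        1.13830038, -0.21031882]), 'joint_velocities': array([ 0.00145289, -0.00272293, -0.00090023, -0.00207742, -0.00132661,
        0.00057654,  0.00197953]), 'tau': array([-1.18780334e-02, -5.67861986e+01, -5.83877832e+00, -2.79910898e+01,
       -6.88878796e-02,  2.41145503e-02,  8.18572721e-05]), 'tool_pos': array([ 178.11756785, -624.79071894,  403.80952978]), 'tcp_rot': array([ 9.90367597e-01,  1.38460445e-01, -8.61717175e-05, -8.49268114e-04]), 'force': array([ 0.58169515, -0.2559099 ,  0.89800704]), 'ft_torque': array([-0.03570758,  0.03484226, -0.03308941]), 'grip_force': 0.0, 'gripper_width': 92.15377667651508}
```

View pics/top0.png

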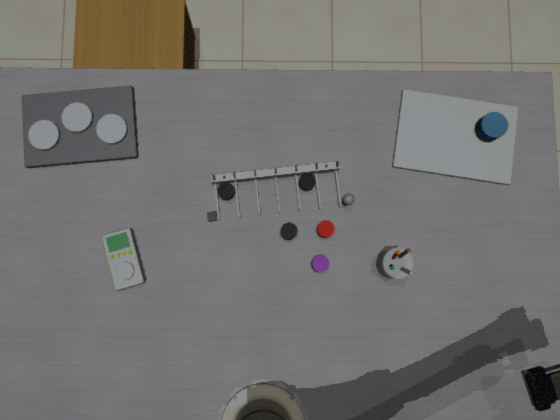

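View pics/side0.png

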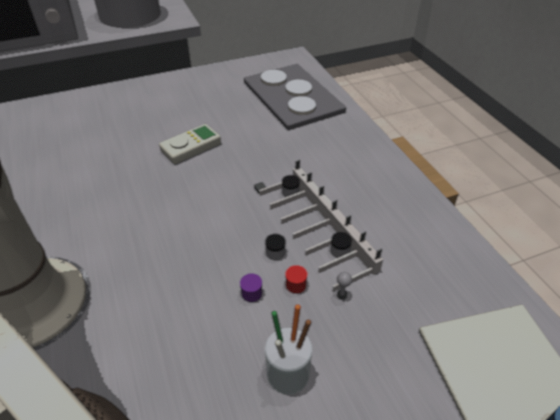

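The top view shows the rack with the post at its right end (348,199) and the foot at (212,216), so counting starts at -y and the target lane is y=-27. There are three candidates for the loose tin: black (289,231), red (326,229) and purple (320,263). The black one fits because its lid is black and it stands loose in front of the mouths. I'll confirm it in an enlarged crop.

```bash
python3 - <<'E'
import cv2
a=cv2.imread("pics/top0.png")[150:280,200:360]
cv2.imwrite("pics/crop.png",cv2.resize(a,None,fx=4.6,fy=4.6,interpolation=cv2.INTER_CUBIC))
E
```

```text
(no output)
```

View pics/crop.png

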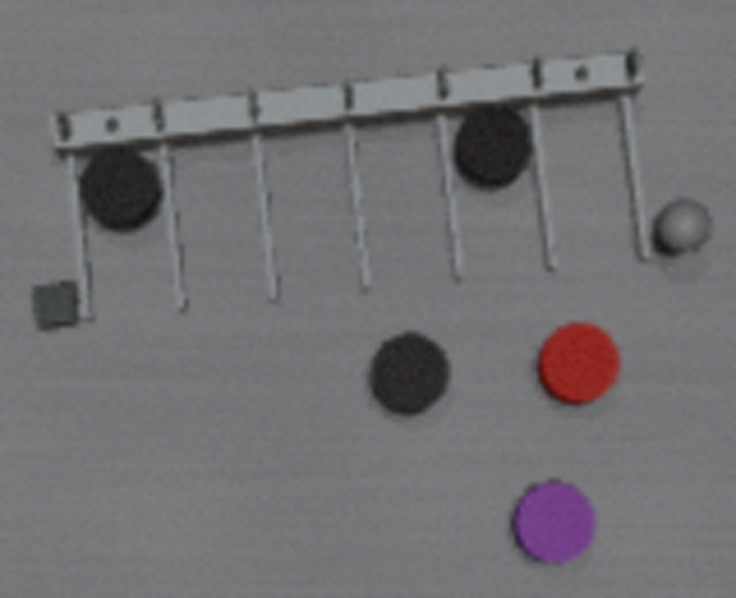

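The crop shows the rack with its dividers and leaves. The post ball is at the right (crop 683,226). The black-lidded tin is at crop (410,373), and the red and purple decoys are beside and below it.

```bash
cat > h.py <<'E'
import numpy as np, cv2
from scipy.spatial.transform import Rotation as R
from scipy.optimize import least_squares
from plant import r, optics
def proj(name,P,wp=None):
    i=optics.camera_info(name)
    K=np.array([[i['fx'],0,i['cx']],[0,i['fy'],i['cy']],[0,0,1]])
    if name=='wrist':
        T=np.eye(4);T[:3,:3]=R.from_quat(wp[1]).as_matrix();T[:3,3]=wp[0]
        M=np.linalg.inv(T@i['T_tool_cam']); rv,tv=cv2.Rodrigues(M[:3,:3])[0],M[:3,3]
    else: rv,tv=i['rvec'],i['tvec']
    return cv2.projectPoints(np.float64(P).reshape(-1,1,3),rv,tv,K,None)[0][:,0]
def rack2w(p,P):
    P=np.atleast_2d(np.float64(P)); c,s=np.cos(p[2]),np.sin(p[2])
    return np.c_[p[0]+c*P[:,0]-s*P[:,1],p[1]+s*P[:,0]+c*P[:,1],P[:,2]]
def fitrack(name,P,uv,p0,wp=None):
    s=least_squares(lambda p:(proj(name,rack2w(p,P),wp)-uv).ravel(),p0,x_scale=[100,100,1])
    return s.x,s.fun.reshape(-1,2)
def fitpt(name,z,uv,p0,wp=None):
    return least_squares(lambda p:(proj(name,[[p[0],p[1],z]],wp)-uv).ravel(),p0,x_scale=100).x
E
python3 - <<'E'
from h import *
ys=[162,108,54,0,-54,-108,-162]
P=[[-61,y,16] for y in ys]+[[45,y,55] for y in ys]
f=lambda c:200*np.array([1,0])+150*np.array([0,1])+(np.float64(c)+.5)/4.6-.5
uv=f([(86,316),(182,307),(274,298),(366,289),(458,278),(551,268),(646,257),(65,127),(157,115),(253,104),(348,96),(443,83),(537,71),(632,63)])
p,e=fitrack('top',P,uv,[700,0,0]); print(p,abs(e).max(),e.round(1).tolist())
c,s=np.cos(p[2]),np.sin(p[2])
for n,q,z in(('tin',(410,373),38),('red',(579,362),38),('purple',(554,522),38),('post',(683,226),52)):
    w=fitpt('top',z,f(q),[650,0]); d=w-p[:2]; print(n,w,'rack',c*d[0]+s*d[1],-s*d[0]+c*d[1])
for n,q,z in (('jar',(397,263),95),('meter',(123,260),38)): print(n,fitpt('top',z,q,[650,0]))
x=r.sense(); print(R.from_quat(x['tcp_rot']).as_matrix().round(3))
E
```

```text
[ 6.10703714e+02 -3.49976855e+01  1.15644489e-01] 0.622328820038831 [[0.2, 0.4], [-0.3, 0.2], [-0.1, -0.1], [0.2, -0.3], [0.4, -0.2], [0.4, -0.2], [-0.1, -0.0], [-0.6, -0.5], [0.2, -0.1], [-0.0, 0.1], [-0.1, -0.4], [-0.1, 0.2], [0.0, 0.6], [-0.1, 0.2]]
tin [498.87563635 -65.84863404] rack -114.64093128106646 -17.741388690544294
red [ 505.64985038 -161.46828077] rack -118.94521903723879 -113.50401147873642
purple [ 415.48782128 -146.67817271] rack -206.79843747345296 -88.40917538342097
post [ 581.67669494 -219.21560337] rack -50.089470615955456 -179.63811969060018
jar [ 415.12219951 -331.61059299]
meter [420.87971348 360.67006504]
[[ 0.962  0.274 -0.   ]
 [ 0.274 -0.962  0.002]
 [ 0.    -0.002 -1.   ]]
```

The pose fits cleanly, with the post at rack (-50,-180). The plan is to align tool x with rack x, sweep at rack x=45 with the fingertip at about z=54, then push with the tips about 20 mm up.

```bash
cat >> h.py <<'E'
RK=[610.7,-35.0,0.1156]
def go(X,Y,ztip,yaw=0.):
    "shares to bring fingertips to rack X,Y, height ztip, tool x along rack x"
    s=r.sense(); Q=R.from_quat(s['tcp_rot']); c,n=np.cos(RK[2]+yaw),np.sin(RK[2]+yaw)
    G=R.from_matrix([[c,n,0],[n,-c,0],[0,0,-1]])
    w=rack2w(RK,[X,Y,ztip])[0]
    t=w-G.apply([0,0,r.nose_length])
    tip=s['tool_pos']+Q.apply([0,0,r.nose_length]); d=tip-rack2w(RK,[0,0,0])[0]; c,n=np.cos(RK[2]),np.sin(RK[2])
    print('tip rack',np.round([c*d[0]+n*d[1],-n*d[0]+c*d[1],tip[2]],1),'clock',s['clock'],'F',s['force'].round(1),'w',round(s['gripper_width'],1))
    print('row',(Q.inv().apply(t-s['tool_pos'])/600).round(4),((Q.inv()*G).as_rotvec()/np.pi).round(4))
E
python3 -c "
from h import *
go(45,-215,226)"
python3 -m handwheel '[[0.978,-0.384,0,0,0,0.052],[0.978,-0.384,0,0,0,0.052],[0.978,-0.384,0,0,0,0.052],[0.978,-0.384,0,0,0,0.052],[0.978,-0.384,0,0,0,0.052]]' -1 20
python3 -c "
from h import *
go(45,-215,226)"
```

```text
tip rack [-497.8 -535.7  225.8] clock 0.1 F [ 0.6 -0.3  0.9] w 92.2
row [ 9.791e-01 -3.818e-01  4.000e-04] [-0.0005  0.      0.0516]
clock: 0.6
tool_pos: [378.1, -471.9, 404.4]
tcp_rot: [0.998, 0.057, -0.0, -0.0]
force: [1.2, -0.9, 0.4]
gripper_width: 56.7
grip_force: 0.0
tip rack [-281.5 -407.1  226.4] clock 0.6 F [ 1.2 -0.9  0.4] w 56.7
row [ 0.5435 -0.321   0.0007] [-0.0001  0.0001 -0.0005]
```

```bash

python3 -m handwheel '[[0.543,-0.321,0,0,0,0],[0.543,-0.321,0,0,0,0],[0.543,-0.321,0,0,0,0],[0.543,-0.321,0,0,0,0],[0.543,-0.321,0,0,0,0]]' >/dev/null
python3 -c "
from h import *
go(45,-215,226)"
```

```text
tip rack [ -66.2 -280.3  226.3] clock 1.1 F [-0.1 -0.6  0.6] w 16.0
row [ 0.1849 -0.1092  0.0004] [-0.0001  0.0002 -0.0005]
```

```bash

python3 -m handwheel '[[0.185,-0.109,0,0,0,0],[0.185,-0.109,0,0,0,0],[0.185,-0.109,0,0,0,0],[0.185,-0.109,0.08,0,0,0],[0.185,-0.109,0.16,0,0,0]]' >/dev/null
python3 -m handwheel '[[0,0,0,0,0,0]]' >/dev/null
python3 - <<'E'
from h import *
go(45,-215,54)
s=r.sense()
im=optics.camera('wrist')
ys=[0,-54,-108,-162]
for p in proj('wrist',rack2w(RK,[[45,y,68] for y in ys]),(s['tool_pos'],s['tcp_rot'])):
    cv2.drawMarker(im,tuple(int(v) for v in p.round()),(0,255,0),0,8,1)
cv2.imwrite('pics/w1.png',im)
E
```

```text
tip rack [  37.8 -213.9  121.8] clock 1.7 F [-1.7  0.5 -1.5] w 0.2
row [0.0093 0.0007 0.1128] [-0.0019  0.0045 -0.    ]
```

View pics/w1.png

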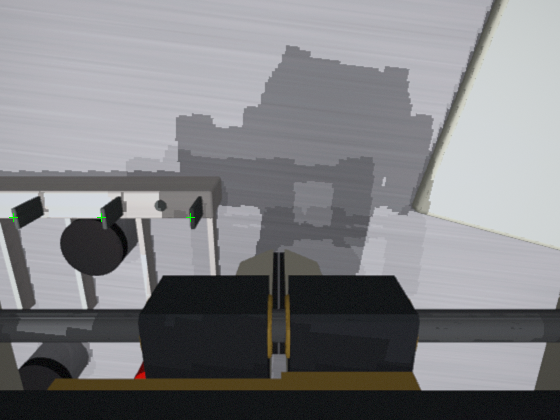

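The wrist view shows leaf6 at (195,212), leaf5 at (108,212) and leaf4 at (25,210). The projected tops land on them, so the rack pose holds. The closed fingertips at (280,265) are about 38 mm wide. Next I descend.

```bash

python3 -m handwheel '[[0,0,0,0,0,0],[0,0,0,0,0,0]]' >/dev/null
python3 -c "
from h import *
go(45,-215,54)"
```

```text
tip rack [  45.7 -217.3  134.4] clock 1.95 F [ 0.  -1.3  0.1] w 0.5
row [-0.0004 -0.0034  0.134 ] [ 0.0006 -0.0016 -0.0006]
```

```bash

python3 -m handwheel '[[0,0,0.04,0,0,0],[0,0,0.08,0,0,0],[0,0,0.11,0,0,0],[0,0,0.128,0,0,0],[0,0,0.128,0,0,0]]' >/dev/null
python3 -m handwheel '[[0,0,0,0,0,0],[0,0,0,0,0,0],[0,0,0,0,0,0]]' >/dev/null
python3 -c "
from h import *
go(45,-215,54)"
```

```text
tip rack [  44.6 -216.6   55.3] clock 2.75 F [ 0.7  0.2 -0.2] w 0.4
row [ 0.0012 -0.0023  0.0021] [ 0.0003 -0.0006 -0.0004]
```

```bash

python3 -m handwheel '[[0.001,-0.017,0.002,0,0,0],[0.001,-0.034,0.002,0,0,0],[0.001,-0.05,0.002,0,0,0],[0.001,-0.067,0.002,0,0,0],[0.001,-0.083,0.002,0,0,0]]' |grep -E "clock|force"
python3 -m handwheel '[[0,-0.01,0,0,0,0],[0,-0.02,0,0,0,0],[0,-0.03,0,0,0,0],[0,-0.03,0,0,0,0]]' |grep -E "clock|force"
python3 -c "
from h import *
go(45,-61,54)"
```

```text
clock: 3.25
force: [0.7, -0.7, -0.2]
grip_force: 0.6
clock: 3.65
force: [-0.4, -1.5, 2.9]
grip_force: 1.5
tip rack [  44.6 -148.3   53.1] clock 3.65 F [-0.4 -1.5  2.9] w 0.5
row [ 0.0006 -0.1453 -0.0015] [ 0.0002 -0.0001 -0.0003]
```

```bash

python3 -m handwheel '[[0,-0.015,0,0,0,0],[0,-0.03,0,0,0,0],[0,-0.045,0,0,0,0],[0,-0.06,0,0,0,0],[0,-0.06,0,0,0,0]]' |grep -E "clock|force"
python3 - <<'E'
from h import *
go(45,-61,54)
cv2.imwrite('pics/w2.png',optics.camera('wrist'))
E
```

```text
clock: 4.15
force: [-0.4, -0.1, 2.2]
grip_force: 0.8
tip rack [  44.5 -109.1   52.6] clock 4.15 F [-0.4 -0.1  2.2] w 0.4
row [ 0.0009 -0.0807 -0.0022] [-0.0006  0.0002  0.0007]
```

View pics/w2.png

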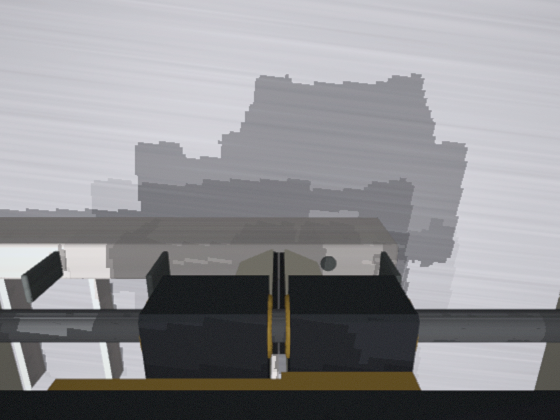

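Leaf6 has sprung back at (390,265), leaf5 is bent under the fingertip, and leaf4 (160,270) and leaf3 (42,275) are still upright. I'll continue to leaf4 and stop there.

```bash

python3 -m handwheel '[[0,-0.017,0,0,0,0],[0,-0.034,0,0,0,0],[0,-0.05,0,0,0,0],[0,-0.067,0,0,0,0],[0,-0.079,0,0,0,0]]' |grep -E "clock|force"
python3 -m handwheel '[[0,0,0,0,0,0],[0,0,0,0,0,0]]' |grep -E "clock|force"
python3 - <<'E'
from h import *
go(45,-61,54)
cv2.imwrite('pics/w3.png',optics.camera('wrist'))
E
```

```text
clock: 4.7
force: [0.2, -0.6, -0.4]
grip_force: 0.5
clock: 4.9
force: [-0.1, -0.8, 0.7]
grip_force: 0.3
tip rack [ 44.5 -64.5  52.7] clock 4.9 F [-0.1 -0.8  0.7] w 0.2
row [ 0.0008 -0.0058 -0.0022] [-0.0001  0.0001 -0.0001]
```

View pics/w3.png

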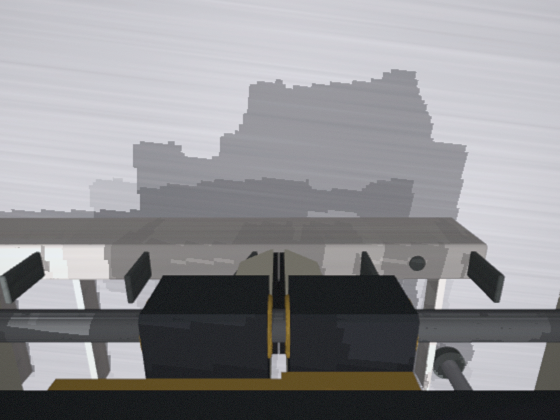

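Leaf4 at (250,258) is partly hidden and leaning under the leading edge, and leaf3 (138,275) is upright. I'll go 8 mm further for margin, then lift.

```bash

python3 -m handwheel '[[0,-0.007,0,0,0,0],[0,-0.014,0,0,0,0],[0,-0.014,0,0,0,0],[0,-0.014,0,0,0,0]]' |grep -E "clock|force"
python3 -c "
from h import *
go(45,-61,54)"
python3 -m handwheel '[[0,0.01,-0.03,0,0,0],[0,0.02,-0.07,0,0,0],[0,0.02,-0.14,0,0,0],[0,0.02,-0.14,0,0,0],[0,0.02,-0.14,0,0,0]]' -0.57|grep -E "clock|force"
python3 - <<'E'
from h import *
go(-170,-18,100)
cv2.imwrite('pics/t2.png',cv2.resize(optics.camera('top')[150:280,200:360],None,fx=4.6,fy=4.6,interpolation=cv2.INTER_CUBIC))
E
```

```text
clock: 5.35
force: [-0.6, -0.7, 2.1]
grip_force: 0.8
tip rack [ 44.5 -56.5  52.8] clock 5.35 F [-0.6 -0.7  2.1] w 0.6
row [ 0.0009  0.0075 -0.002 ] [-0.      0.     -0.0003]
clock: 5.85
force: [-0.7, -0.0, -1.6]
grip_force: 0.0
tip rack [ 45.6 -68.6 138.3] clock 5.85 F [-0.7 -0.  -1.6] w 19.7
row [-0.3587 -0.0837  0.0627] [ 0.0002 -0.001  -0.0004]
```

```bash

python3 -m handwheel '[[-0.359,-0.084,0.06,0,0,0],[-0.359,-0.084,0.06,0,0,0],[-0.359,-0.084,0.06,0,0,0],[-0.359,-0.084,0.06,0,0,0],[-0.359,-0.084,0.06,0,0,0]]' >/dev/null
python3 -m handwheel '[[0,0,0,0,0,0],[0,0,0,0,0,0],[0,0,0,0,0,0],[0,0,0,0,0,0]]' >/dev/null
python3 - <<'E'
from h import *
go(-170,-18,21)
s=r.sense(); im=optics.camera('wrist'); wp=(s['tool_pos'],s['tcp_rot'])
for q in ([-114.6,-17.7,38],[-61,0,16],[-61,-54,16],[35,-27,42]):
    p=proj('wrist',rack2w(RK,q),wp)[0]; print(q,p.round(0))
    cv2.drawMarker(im,tuple(int(v) for v in p.round()),(0,255,0),0,8,1)
cv2.imwrite('pics/w4.png',im)
E
```

```text
tip rack [-169.4  -18.1  100.8] clock 6.8 F [0.7 0.2 0.3] w 19.5
row [-0.0008 -0.0002  0.133 ] [-0.0001 -0.0004 -0.0004]
[-114.6, -17.7, 38] [274. 138.]
[-61, 0, 16] [245.  44.]
[-61, -54, 16] [334.  44.]
[35, -27, 42] [ 293. -190.]
```

View pics/w4.png

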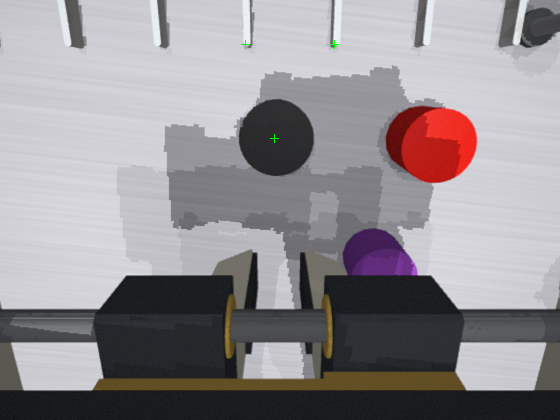

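The tin is at (277,138), 1.3 mm further to -y than estimated, at rack (-115,-19). The lane mouths match their markers. I'll descend behind the tin.

```bash

python3 -m handwheel '[[0,0.001,0.05,0,0,0],[0,0.001,0.1,0,0,0],[0,0.001,0.125,0,0,0],[0,0.001,0.131,0,0,0],[0,0.001,0.131,0,0,0]]' >/dev/null
python3 -m handwheel '[[0,0,0,0,0,0],[0,0,0,0,0,0],[0,0,0,0,0,0]]' >/dev/null
python3 -c "
from h import *
go(-148,-19,21)"
```

```text
tip rack [-170.1  -18.9   22.9] clock 7.65 F [ 0.4  0.5 -0.1] w 19.7
row [0.0373 0.0003 0.0033] [ 0.0002 -0.0005 -0.0004]
```

```bash

python3 -m handwheel '[[0.01,0,0.002,0,0,0],[0.02,0,0.002,0,0,0],[0.03,0,0.002,0,0,0],[0.038,0,0.002,0,0,0],[0.045,0,0.002,0,0,0]]' |grep force
python3 -m handwheel '[[0.008,0.0014,0,0,0,0],[0.016,0.0029,0,0,0,0],[0.024,0.0043,0,0,0,0],[0.032,0.0058,0,0,0,0],[0.04,0.0072,0,0,0,0]]' |grep force
python3 -m handwheel '[[0.008,0.0014,0,0,0,0],[0.016,0.0029,0,0,0,0],[0.024,0.0043,0,0,0,0],[0.032,0.0058,0,0,0,0],[0.032,0.0058,0,0,0,0]]' |grep force
python3 - <<'E'
from h import *
go(-16,-27,21)
s=r.sense(); im=optics.camera('wrist'); wp=(s['tool_pos'],s['tcp_rot'])
for q in ([-61,0,16],[-61,-54,16],[-71,-27,38],[-20,-27,0]):
    p=proj('wrist',rack2w(RK,q),wp)[0]; print(q,p.round(0))
    cv2.drawMarker(im,tuple(int(v) for v in p.round()),(0,255,0),0,8,1)
cv2.imwrite('pics/w5.png',im)
E
```

```text
force: [-1.4, 0.8, 0.5]
grip_force: 0.6
force: [-1.0, -0.5, -0.7]
grip_force: 0.3
force: [-0.2, 0.7, 0.5]
grip_force: 0.0
tip rack [-99.6 -26.6  21.1] clock 9.15 F [-0.2  0.7  0.5] w 19.6
row [0.1396 0.0005 0.0003] [ 0.     -0.0004 -0.0004]
[-61, 0, 16] [215. 191.]
[-61, -54, 16] [333. 191.]
[-71, -27, 38] [274. 229.]
[-20, -27, 0] [274.  96.]
```

View pics/w5.png

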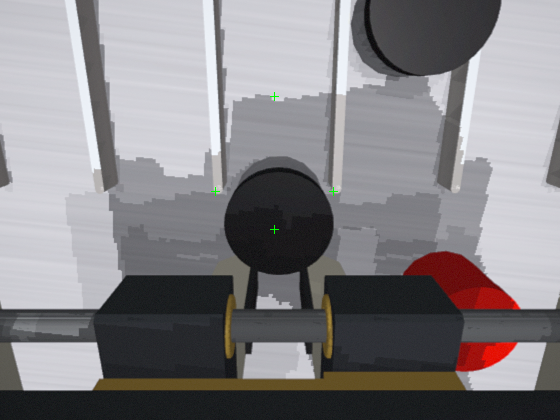

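The tin is at (279,221), standing upright. The lane centre between divider ends 217 and 337 is about 277, so it is within 1 mm. I'll push straight in.

```bash

python3 -m handwheel '[[0.012,0.001,0,0,0,0],[0.024,0.001,0,0,0,0],[0.036,0.001,0,0,0,0],[0.048,0.001,0,0,0,0],[0.06,0.001,0,0,0,0]]' |grep force
python3 -m handwheel '[[0.012,0,0,0,0,0],[0.024,0,0,0,0,0],[0.036,0,0,0,0,0],[0.048,0,0,0,0,0],[0.06,0,0,0,0,0]]' |grep force
python3 -m handwheel '[[0.005,0,0,0,0,0],[0.01,0,0,0,0,0],[0.01,0,0,0,0,0],[0.01,0,0,0,0,0]]' |grep force
python3 - <<'E'
from h import *
go(-16,-27,21)
cv2.imwrite('pics/w6.png',optics.camera('wrist'))
E
```

```text
force: [-1.0, 0.6, 1.0]
grip_force: 0.3
force: [-1.2, -0.1, 0.1]
grip_force: 0.3
force: [0.1, -0.9, 0.3]
grip_force: 0.0
tip rack [-22.6 -27.1  21. ] clock 10.6 F [ 0.1 -0.9  0.3] w 19.5
row [ 0.011  -0.0003 -0.    ] [ 0.     -0.0001 -0.0003]
```

View pics/w6.png

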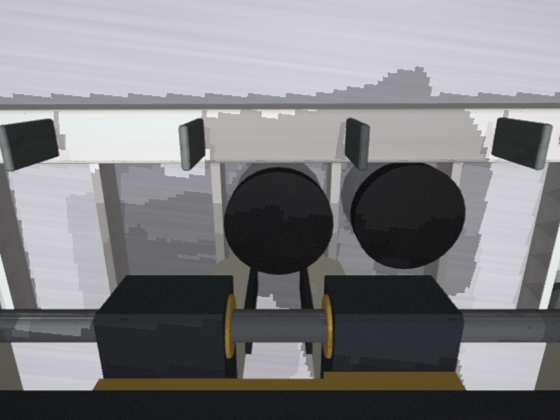

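The loose tin at (279,221) sits 2–3 mm short of the stored tin's row (408,215). I'll creep forward until the force rises.

```bash

for i in 1; do
python3 -m handwheel '[[0.002,0,0,0,0,0],[0.004,0,0,0,0,0],[0.004,0,0,0,0,0],[0.004,0,0,0,0,0]]' |grep force
python3 -m handwheel '[[0.002,0,0,0,0,0],[0.004,0,0,0,0,0],[0.004,0,0,0,0,0],[0.004,0,0,0,0,0]]' |grep force
python3 -c "
from h import *
go(-16,-27,21)"; done
```

```text
force: [-0.6, 0.0, 0.5]
grip_force: 0.2
force: [-0.8, -0.7, 0.7]
grip_force: 0.6
tip rack [-17.9 -27.2  20.9] clock 11.45 F [-0.8 -0.7  0.7] w 19.3
row [ 0.0032 -0.0003 -0.0002] [ 0.      0.0001 -0.0004]
```

```bash

python3 -m handwheel '[[0.002,0,0,0,0,0],[0.003,0,0,0,0,0],[0.003,0,0,0,0,0]]' |grep force:
python3 -c "
from h import *
go(-16,-27,21)"
python3 -m handwheel '[[0.002,0,0,0,0,0],[0.003,0,0,0,0,0],[0.003,0,0,0,0,0]]' |grep force:
python3 -c "
from h import *
go(-16,-27,21)
cv2.imwrite('pics/w7.png',optics.camera('wrist'))"
```

```text
force: [-5.1, -0.2, 4.0]
grip_force: 2.9
tip rack [-17.7 -27.2  20.7] clock 11.75 F [-5.1 -0.2  4. ] w 19.3
row [ 0.0019 -0.0003 -0.0005] [ 0.0001  0.0011 -0.0004]
force: [-9.2, -1.0, 8.3]
grip_force: 5.1
tip rack [-17.6 -27.3  20.5] clock 12.05 F [-9.2 -1.   8.3] w 19.8
row [ 0.0007 -0.0003 -0.0009] [ 0.0001  0.0021 -0.0005]
```

View pics/w7.png

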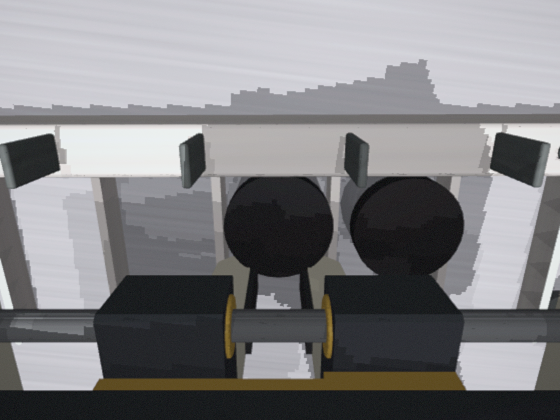

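The force has risen to about 9 N with the tip stopped, and the tin at (279,225) is level with its stored neighbour (407,226). It is home, so I back straight off and hand in.

```bash

python3 -m handwheel '[[-0.01,0,0,0,0,0],[-0.025,0,0,0,0,0],[-0.05,0,0,0,0,0],[-0.07,0,0,0,0,0],[-0.07,0,0,0,0,0]]' |grep force:
python3 -m handwheel '[[0,0,-0.05,0,0,0],[0,0,-0.1,0,0,0],[0,0,-0.1,0,0,0],[0,0,-0.1,0,0,0],[0,0,-0.1,0,0,0]]' |grep force:
python3 - <<'E'
from h import *
go(-16,-27,21); s=r.sense(); im=optics.camera('wrist')
for q in ([13,-27,38],[13,-81,38],[-61,0,16],[-61,-54,16]):
    p=proj('wrist',rack2w(RK,q),(s['tool_pos'],s['tcp_rot']))[0]
    cv2.drawMarker(im,tuple(int(v) for v in p.round()),(0,255,0),0,8,1)
cv2.imwrite('pics/w8.png',im)
E
```

```text
force: [1.1, 0.3, 0.2]
grip_force: 0.0
force: [-1.1, 0.5, 0.7]
grip_force: 0.0
tip rack [-56.7 -27.2  80.2] clock 13.1 F [-1.1  0.5  0.7] w 20.0
row [ 0.0676 -0.0004  0.0987] [-0.      0.0003 -0.0004]
```

View pics/w8.png

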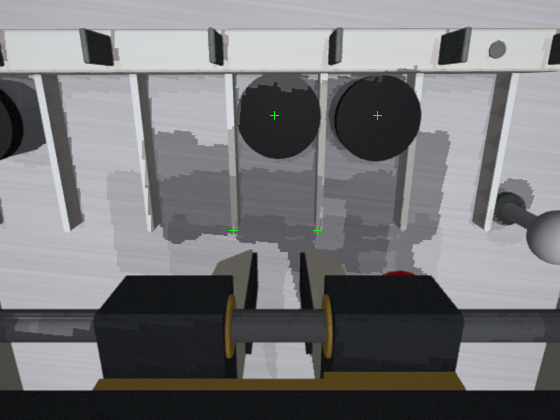

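The tin stands at (279,115) against the rail in the third lane from the post. It is upright and level with the stored tin at (377,117), and all the leaves have sprung back.

```bash
python3 -c "
from plant import r
print(r.close_job())"
```

```text
the job is handed in; nothing more can be done
None
```

The job is handed in at about 13 s of the 64 s allowed: leaves one to three from the post end were flicked in order with the fourth and later left upright, and the loose tin stands home against the back rail in the third lane; the hand-in call returned no verdict.

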